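# Clamp a valve body in the test fixture

## Robot

A 6-joint arm with a two-finger parallel gripper is mounted at the origin on the work surface. World frame = base frame: x ahead of the robot, y to its left, z up, the work surface at z = 0. Lengths are in mm, angles in rad, forces in N, time in s.
With the tool pointing down it reaches from about 275 to 1000 mm from the base axis. Payload 8.4 kg.
Tool frame: the origin (TCP) lies midway between the tips of the shut fingers; the grasp point (between the pads) lies 19 mm behind it; z points along the fingers, y is the line along which they close (so a half turn about z gives the same grasp; the last joint's range is limited). The gripper opens to 85 mm and grips with 20 to 120 N. Pads are 22 mm wide; open, the fingers measure 114 mm over their backs; the gripper's body (76 mm by 85 mm) begins 54 mm behind the grasp point. The pads swing forward as they close: fully open they stand 13 mm farther back than shut.
Start: joints at [1.167, 0.353, 1.633, -0, 1.155, -0.002], TCP at [244.421, 575.227, 231.281] pointing down, gripper open.
Joint ranges: [-2.63, 2.63], [-0.92, 2.1], [0.06, 2.66], [-1.3, 4.44], [0, 2.69], [-3.02, 3.02]. Speed limits (rad/s): [2.22, 2.22, 2.79, 3.14, 3.14, 3.14].

## Interface

Orientations are given as [roll, pitch, yaw] about the fixed x, y, z axes, in that order (R = Rz(yaw) Ry(pitch) Rx(roll)).
In Python, from rig import r gives the robot as it stands.
- The arm moves only by the tool servo_tool, never from a script. Its argument "deltas" is a list of rows, each an object of numbers: "x", "y", "z": the shift along the world's x, y, z in mm; "rx", "ry", "rz": the turn, a rotation vector about the world's x, y, z in rad; "gripper": the gripper's target within -1 to 1 (fully open at 1, half-way at 0, shut at -1). A call has 1 to 10 rows; each row is the pose to reach, as a shift and turn from the pose commanded when the call began; what a row does not reach only later rows make up. A row lasts 1/10 s, in which the tool goes at most 50 mm and 8.59 degrees, less where a joint would pass 70% of its speed; a pose out of reach is approached as far as the arm can. A call with a gripper value outside its range is refused whole. The fingers move at their own pace and stop on an object; "newtons" is the grip in N (left out, the last holds). Time passes only in rows, so rows that repeat a pose let the fingers close. It gives the time, the measured TCP pose, the force, the opening and the grip force at its end, in the units of the state.
- r.sense(): the state, without advancing time (a new reading comes with each control period).
- r.grab_frame(name): name is "scene" or "top"; returns the picture (400x640x3 uint8, blue, green, red); there is no depth.
- r.camera_params(name): a dict with "mtx" (3x3 intrinsics, pixels), "D" ([k1, k2, p1, p2, k3] as OpenCV has them; the pictures are not rectified), "eye" and "orientation" of the camera in the world. Camera axes: x right, y down, z forward; pixel columns grow to the right and rows downward; lengths in mm; the calibration is good to about 2 mm. A picture is of the moment at which its call begins. camera_params takes no time and is no camera call.
- r.sign_off(): hands the job in; it is judged then, once.
Trained networks look in the newest picture that a camera, given by its name, has taken for a name from the list of things; names that differ only in an ending like _2 or _b are one class to them, and where a whole thing is asked for, a point or a joint stands for the part that bears it (a point fixed in the world has none). Each returns a list of dicts, best first, with "conf" (0 to 1); they miss things now and then, are a little off and sometimes report something else, mostly with a low value. They report only what shows in the picture. A call takes as long as a camera call. They do not tell look-alikes from the thing itself.
- r.recognise(name, camera): "box" ([left, top, width, height] in pixels, round what is visible of it).
The state is a dict: "clock": time; "qpos": joint angles; "qvel": joint speeds; "joint_efforts": joint torques, N m; "eef_pos": TCP position; "tcp_rot": TCP orientation; "contact_force": force on the tool from outside, world axes, zero at the start; "wrist_torque": the same for the moment, N m; "opening": opening from 0.0 (shut) to 1.0 (fully open); "grasp_force": force on a finger pad.
Only numpy, scipy, OpenCV 4.12 (cv2) and the standard library are available. Lean on these libraries where they do the work, as an engineer would, in place of code of your own. Each camera call takes 0.05 s, during which the arm holds its last target. There are 200 camera calls.

## Task

Lift the valve body with the long shank out of the pocket tray by its shank, lay it down flat on the wooden board and let go, then take it again by its square block and lower it (do not drop it) into the clamp fixture, shank down in the slot and block sitting flat on the ledge. Then push the clamp lever clockwise through its quarter turn until it is fully home against its end stop, without forcing it. Leave the other two valve bodies in the tray, and the loose hex fittings and the spanner on the bench, where they are.

Things in the scene. Friction and masses are not known exactly. Their poses are not given: they have to be found in the camera images.
- valve_block (a point): Centre of the block of the loose brass valve body with the long shank (0.12 kg). Block 40 x 26 x 24 mm (x, y, z); a square shank, 12 x 12 mm and 40 mm long, stands out of the middle of its +x end; z up. In the tray the block is sunk below the pocket's rim with 2 mm clearance, so only the shank can be gripped there. Centre of mass 7.5 mm from here towards the shank
- valve_shank (a point): Middle of that valve body's shank, 40 mm from the block's centre along its +x; the free end is 20 mm farther on. In the tray 33 mm of the shank stand free outside the pocket's wall, with 25 mm and more free on either side down to the tray's floor
- valve: The same valve body; origin at the centre of the block's underside (12 mm under valve_block), axes the same
- short_centre (a point): Block centre of another valve body in the tray: same block, but its shank is only 16 mm long. Stays where it is
- plain_centre (a point): Block centre of the third valve body in the tray: same block, no shank. Stays where it is
- tray: Grey pocket tray, fixed, 120 x 190 mm; origin on the bench under the middle pocket's centre, reaching 40 mm to -x and 80 mm to +x. Three pockets 66 mm apart along y hold the three valve bodies in any order, shanks to +x. Pocket walls 5 mm thick, top at 38 mm; pocket floors at 12 mm, so shank axes at 24 mm; tray floor beside the shanks at 4 mm, outer rim 10 mm
- board_top (a point): Centre of the top face of the wooden set-down board: fixed, 150 mm (x) by 120 mm (y), 8 mm thick, top 8 mm above the bench
- nest (a point): Point on the ledge of the bolted-down clamp fixture, 28 mm above the bench; the block's centre must come 12 mm above it. x runs along the slot, away from the ledge; z up. Ledge 40 mm (x) by 20 mm (y), between a 9 mm high lip at -x and the slot block at +x (46 mm apart, for the 40 mm block). Beside the ledge only a base plate, top at 8 mm: 40 mm free on either side of the block
- slot (a point): Middle of the fixture's slot at the height of its mouth, 45 mm from nest along x, 50 mm above the bench. The slot is open on top and at both ends, 16 mm wide, 44 mm long, its floor 30 mm above the bench; the aluminium slot block is 48 mm wide, which leaves no room for fingers beside the shank
- clamp_lever (a joint): Clamp lever's angle about its upright pivot: 0 open, grows clockwise seen from above, end stop at 1.571 rad. Stiff, no spring: stays where left, takes about 0.45 N m (5 N at lever_grip). It carries a strap 84 mm long, 18 mm wide, underside 54 mm above the bench, along the nest's +x when open, across the block 2 mm over its top when closed; a block not fully down stops it
- lever_grip (a point): Middle of the lever's black handle, on its axis, 95 mm from the pivot and 64 mm above the bench. The handle is 18 mm wide and 20 mm high (54 to 74 mm above the bench), from 55 to 130 mm from the pivot; at joint 0 it points along the nest's +y, at 1.571 along the nest's +x. Nothing but the base plate is under the handle
- lever_pivot (a point): Point on the lever's pivot axis, 62 mm above the bench, 70 mm from the nest along its +y; head of the pivot 30 mm across, top at 72 mm
- fitting_a: Bystander: brass hex fitting standing on the bench, 22 mm wide, 34 mm high; origin under it
- fitting_b: Bystander: brass hex fitting, 19 mm wide, 30 mm high; origin under it
- fitting_c: Bystander: brass hex fitting, 22 mm wide, 34 mm high, on the robot's side; origin under it
- spanner: Bystander: spanner lying on the robot's side, 160 mm long
There are look-alikes about, which are no part of the job. There is more than one size of the tray; the one meant has the size given above.

How it is judged:
By the outcome, as a careful person would: the job done as asked, in the order asked, and still so for the second after the job is handed in, with the robot touching nothing.
It also fails if it takes over 64 s, if anything falls off the work surface, if the arm or the gripper's body presses on something with over 40 N, if the wrist force passes 120 N, or if a joint passes its speed limit or range.

## Working session

There is one attempt and no reset: what is moved stays moved. The work goes in short steps, Python scripts to look and compute and a tool call to move; the robot and the scene stay as the last step left them, time stands still between calls to the robot, and variables do not carry over. Pictures are saved under pics/ and viewed, at most 10 in all, crops included, and the job is handed in when it is done.

Besides the shell and the picture viewer there is one more tool, called after "Request:" by a JSON object that holds its "op" and its "data", one argument or row to a line. servo_tool: Moves the arm, as the interface text tells. Its arguments: {"type":"object","properties":{"deltas":{"type":"array","items":{"type":"object","properties":{"x":{"type":"number"},"y":{"type":"number"},"z":{"type":"number"},"rx":{"type":"number"},"ry":{"type":"number"},"rz":{"type":"number"},"gripper":{"type":"number"}}}},"newtons":{"type":"number"}},"required":["deltas"]}

```bash
mkdir -p pics; ls; python3 - <<'E'
from rig import r
import cv2
for n in("top","scene"):
    cv2.imwrite(f"pics/{n}0.png",r.grab_frame(n)); p=r.camera_params(n); print(n,p)
for n in["valve_block","valve_shank","tray","board_top","nest","slot","clamp_lever","lever_grip","lever_pivot","short_centre"]:
    for c in("top","scene"):
        try: print(n,c,[(d["box"],round(d["conf"],2)) for d in r.recognise(n,c)][:4])
        except Exception as e: print(n,c,e)
print(r.sense())
E
```

```text
pics
top {'mtx': array([[518.22092475,   0.        , 322.18669163],
       [  0.        , 518.22092475, 197.66208921],
       [  0.        ,   0.        ,   1.        ]]), 'D': array([-0.15233735,  0.        ,  0.        ,  0.        ,  0.        ]), 'eye': array([ 184.0492592 ,   -7.05478181, 1680.27459135]), 'orientation': array([-3.00101585, -0.0111425 , -1.55896785])}
scene {'mtx': array([[452.07925024,   0.        , 318.06810426],
       [  0.        , 452.07925024, 205.33031914],
       [  0.        ,   0.        ,   1.        ]]), 'D': array([-0.03504272,  0.        ,  0.        ,  0.        ,  0.        ]), 'eye': array([1087.07571726, -285.96378761,  831.77251061]), 'orientation': array([-2.37832157, -0.00549443,  1.1757409 ])}
valve_block top []
valve_block scene [([221.5, 269.0, 23.1, 41.5], 0.82)]
valve_shank top []
valve_shank scene [([224.1, 271.7, 23.4, 37.2], 0.19), ([190.9, 287.5, 18.7, 23.4], 0.17)]
tray top [([378.6, 236.9, 90.6, 70.2], 0.92), ([375.2, 144.4, 63.6, 36.0], 0.72)]
tray scene [([155.3, 271.9, 107.4, 83.7], 0.85)]
board_top top [([309.7, 151.9, 41.7, 4
[... 679 characters left out ...]
], 0.62)]
{'clock': 1.1, 'qpos': array([ 1.16658146e+00,  3.52995173e-01,  1.63341020e+00,  9.02493984e-06,
        1.15518392e+00, -2.40424111e-03]), 'qvel': array([-0.00122914, -0.00039496, -0.00079841,  0.00019373, -0.00332731,
        0.00011167]), 'joint_efforts': array([-1.96712288e-03, -6.05188537e+01, -3.42444956e+01,  6.23733717e-05,
        9.11846237e-04, -1.43092501e-05]), 'eef_pos': array([244.42901354, 575.22344718, 231.27961338]), 'tcp_rot': array([ 3.14158927e+00, -8.24854411e-06,  2.73977838e+00]), 'contact_force': array([-0.32306088,  0.1864338 , -0.03334151]), 'wrist_torque': array([ 0.00376917, -0.00866767, -0.02886565]), 'grasp_force': 0.0, 'opening': 1.0018906570608497}
```

```bash
python3 - <<'E'
import cv2
a=cv2.imread("pics/top0.png");b=cv2.imread("pics/scene0.png")
cv2.imwrite("pics/t1.png",cv2.resize(a[115:315,200:480],(784,560),interpolation=cv2.INTER_CUBIC))
cv2.imwrite("pics/s1.png",cv2.resize(b[170:370,145:485],None,fx=2.35,fy=2.35,interpolation=cv2.INTER_CUBIC))
E
```

```text
(no output)
```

View pics/t1.png

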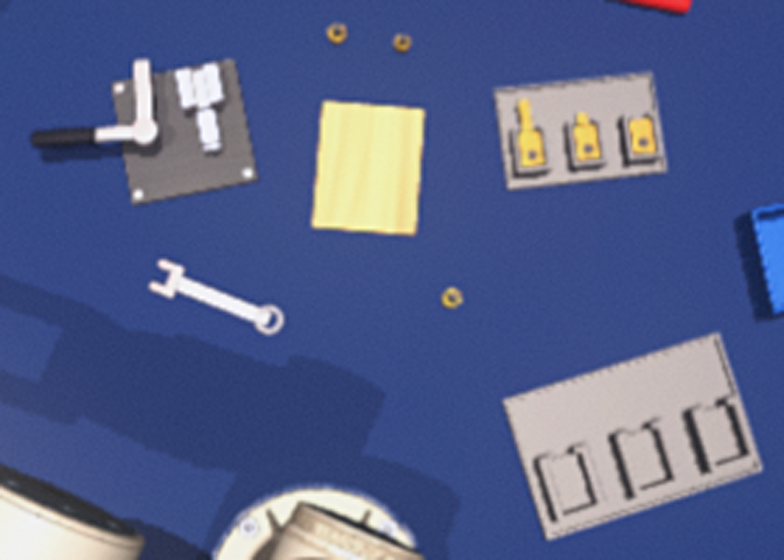

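View pics/s1.png

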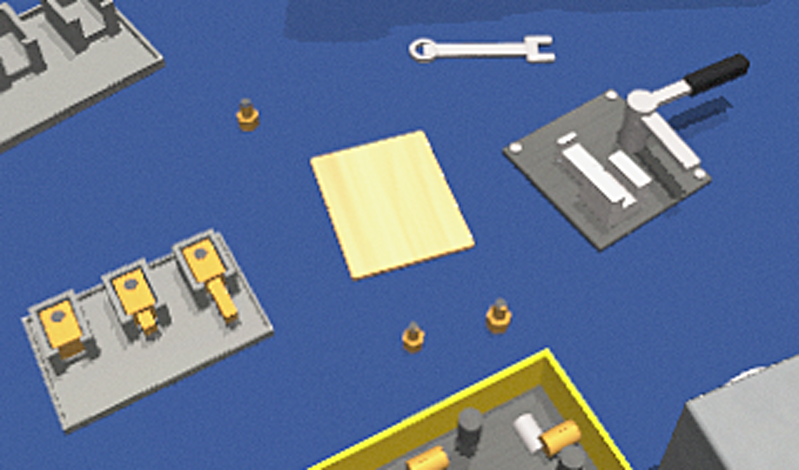

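The top view shows two trays. The small one has its centre near (406,160) px, is about 59 px ≈ 190 mm wide and holds the brass bodies, so it is the one meant. The larger empty one at (425,270) px is the look-alike. The long-shank body is the leftmost in the top view, at about (388,160) px, and it is the rightmost pocket in the scene view. The fixture is at about (270,160) px and the board at about (331,173) px. Next I'll fit known edge models in both cameras.

```bash
cat > fit.py <<'E'
import cv2,numpy as np
from scipy.spatial.transform import Rotation as R
from scipy.optimize import minimize
from rig import r
P={n:r.camera_params(n) for n in("top","scene")}
def proj(n,X):
    p=P[n];M=R.from_euler("xyz",p["orientation"]).as_matrix().T
    return cv2.projectPoints(np.asarray(X,float).reshape(-1,3),cv2.Rodrigues(M)[0],-M@p["eye"],p["mtx"],p["D"])[0][:,0]
def unproj(n,uv,z):
    p=P[n];M=R.from_euler("xyz",p["orientation"]).as_matrix()
    q=cv2.undistortPoints(np.array([[uv]],float),p["mtx"],p["D"])[0,0]
    d=M@np.array([q[0],q[1],1]);return p["eye"]+d*(z-p["eye"][2])/d[2]
def rect(x0,x1,y0,y1,z):
    c=[(x0,y0,z),(x1,y0,z),(x1,y1,z),(x0,y1,z)];return [(c[i],c[(i+1)%4]) for i in range(4)]
def samp(segs): return np.concatenate([np.linspace(a,b,max(4,int(np.linalg.norm(np.subtract(b,a))/1.5))) for a,b in segs])
def place(X,v):
    c,s=np.cos(v[2]),np.sin(v[2]);return np.c_[v[0]+c*X[:,0]-s*X[:,1],v[1]+s*X[:,0]+c*X[:,1],X[:,2]]
def grads(imgs,s):
    o={}
    for n,i in imgs.items():
        g=cv2.GaussianBlur(i.astype(np.float32),(0,0),s)
        m=np.sqrt(sum(cv2.Sobel(g[...,k],5,1,0)**2+cv2.Sobel(g[...,k],5,0,1)**2 for k in range(3)))
        o[n]=np.minimum(m,np.percentile(m,99))/m.std()
    return o
def fit(imgs,segs,v,cams=("top","scene"),sig=(2.5,1.5,.8),span=(8,4,2)):
    X=samp(segs);v=np.array(v,float)
    for s,sp in zip(sig,span):
        G=grads(imgs,s)
        def f(w):
            t=0
            for n in cams:
                q=proj(n,place(X,w)).astype(np.float32)
                t-=cv2.remap(G[n],q[:,0],q[:,1],cv2.INTER_LINEAR).mean()
            return t
        b=min((minimize(f,v,method="Nelder-Mead",options=dict(initial_simplex=[v+d,v+d+[sp,0,0],v+d+[0,sp,0],v+d+[0,0,.04]])) for d in [np.zeros(3)]+[np.r_[sp*np.cos(a),sp*np.sin(a),0] for a in (0,1.57,3.14,4.71)]),key=lambda o:o.fun)
        v=b.x
    return v,b.fun
FIX=rect(23,67,-24,-8,50)+rect(23,67,8,24,50)+rect(-20,20,-10,10,28)
a=np.linspace(0,2*np.pi,25);c=np.c_[15*np.cos(a),70+15*np.sin(a),0*a+72]
LEV=[((-9,125,74),(-9,200,74)),((9,125,74),(9,200,74)),((-9,200,74),(9,200,74)),((-9,125,74),(9,125,74))]
TRAY=rect(-40,80,-95,95,10)
for y in(-66,0,66):TRAY+=rect(-27,27,y-20,y+20,38)+rect(-22,22,y-15,y+15,38)
VALVE=rect(20,60,-6,6,18)[1:2]+rect(20,60,-6,6,18)+[((20,-6,18),(60,-6,18)),((20,6,18),(60,6,18))]+rect(-20,20,-13,13,24)
BOARD=rect(-75,75,-60,60,8)
E
python3 - <<'E'
from fit import *
imgs={n:cv2.imread(f"pics/{n}0.png") for n in P}
g=lambda x,y,z:unproj("top",(200+x/2.8,115+y/2.8),z)
print(g(208,130,28),g(147,130,72))
for name,S,(x,y,z),yaw in(("tray",TRAY,(585,140,25),.1),("fix",FIX+LEV,(208,130,28),.15),("board",BOARD,(368,168,8),-.05)):
    v0=g(x,y,z);v0[2]=yaw
    print(name,v0)
    for cams in(("top","scene"),("top",),("scene",)):
        v,f=fit(imgs,S,v0,cams);print(cams,v.round(3),round(f,3))
        if name=="tray" and len(cams)==2: vt=v
        if len(cams)==2: 
            for n in P:
                for p in proj(n,place(samp(S),v)): cv2.circle(imgs[n],(int(p[0]+.5),int(p[1]+.5)),0,(0,0,255),-1) if 0 else None
            globals()["V_"+name]=v
# valve in tray z offset 12
off=place(np.array([[0,66,0.]]),vt)[0];S=[(np.add(a,(0,0,12)),np.add(b,(0,0,12))) for a,b in VALVE]
for cams in(("top","scene"),("top",),("scene",)):
    print("valve",cams,fit(imgs,S,[off[0],off[1],vt[2]],cams,sig=(1.2,.8),span=(3,1.5)),off)
T=[]
for n in P:
    big=cv2.resize(imgs[n],None,fx=4,fy=4,interpolation=cv2.INTER_CUBIC)
    for S2,v in((TRAY,V_tray),(FIX+LEV,V_fix)):
        q=proj(n,place(samp(S2),v))
        for p in q*4+1.5: cv2.circle(big,(int(p[0]),int(p[1])),0,(0,0,255),-1)
        c=(q.mean(0)*4).astype(int);T.append(big[c[1]-150:c[1]+150,c[0]-200:c[0]+200])
cv2.imwrite("pics/ov.png",np.vstack([np.hstack(T[:2]),np.hstack(T[2:])]))
E
```

```text
[535.12578546 134.66420192  28.        ] [524.96503372 200.15443734  72.        ]
tray [ 5.30431202e+02 -3.05755780e+02  1.00000000e-01]
('top', 'scene') [ 5.26251e+02 -3.06770e+02  1.29000e-01] -5.08
('top',) [ 5.26821e+02 -3.04806e+02  1.30000e-01] -2.495
('scene',) [ 5.26084e+02 -3.07140e+02  1.29000e-01] -2.686
fix [5.35125785e+02 1.34664202e+02 1.50000000e-01]
('top', 'scene') [5.40206e+02 1.36069e+02 1.40000e-01] -5.646
('top',) [5.40856e+02 1.37545e+02 1.53000e-01] -2.805
('scene',) [5.40265e+02 1.35270e+02 1.39000e-01] -2.971
board [ 4.96416940e+02 -5.23253435e+01 -5.00000000e-02]
('top', 'scene') [ 4.98588e+02 -5.37430e+01 -6.70000e-02] -9.101
('top',) [ 4.98433e+02 -5.12930e+01 -6.70000e-02] -4.619
('scene',) [ 4.98702e+02 -5.47340e+01 -7.00000e-02] -4.883
valve ('top', 'scene') (array([ 5.18349284e+02, -2.42044091e+02,  1.45337632e-01]), np.float64(-5.2488203048706055)) [ 517.73381789 -241.32202047    0.        ]
valve ('top',) (array([ 5.14729259e+02, -2.38181961e+02,  9.48783405e-02]), np.float64(-2.1496329307556152)) [ 517.73381789 -241.32202047    0.        ]
valve ('scene',) (array([ 5.18684709e+02, -2.42509004e+02,  1.47969401e-01]), np.float64(-3.3567824363708496)) [ 517.73381789 -241.32202047    0.        ]
```

View pics/ov.png

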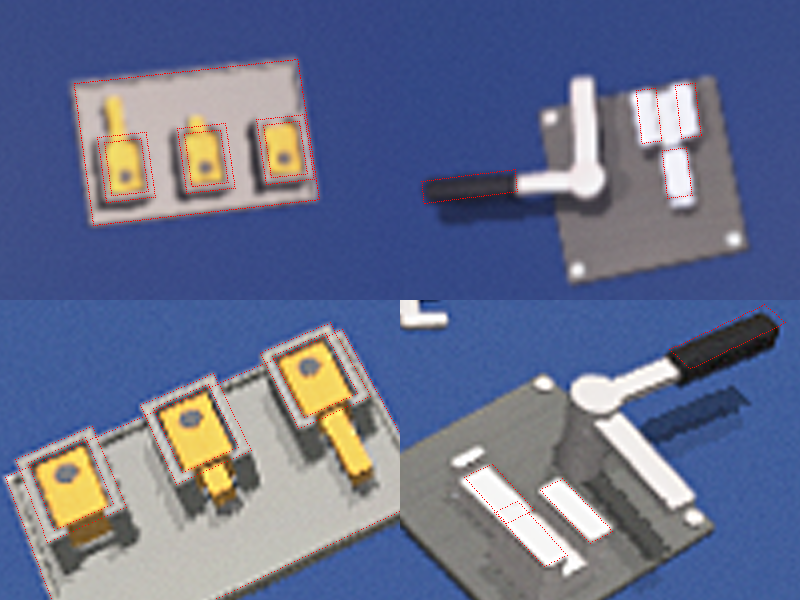

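The overlays sit on the edges in both views, so tray, pockets and fixture are identified. The long shank is confirmed in the tray's +y pocket. The cameras disagree by about 2.3 mm in y, so I take the mean for now. I'm moving over the shank.

Request:
{"op": "servo_tool", "data": {
  "deltas": [
    {"x": 16,"y": -40,"rz": 0.1,"gripper": -0.48},
    {"x": 35,"y": -90,"rz": 0.2,"gripper": -0.48},
    {"x": 53,"y": -135,"rz": 0.3,"gripper": -0.48},
    {"x": 71,"y": -180,"rz": 0.4,"gripper": -0.48},
    {"x": 88,"y": -225,"rz": 0.5,"gripper": -0.48},
    {"x": 106,"y": -270,"rz": 0.535,"gripper": -0.48},
    {"x": 124,"y": -315,"rz": 0.535,"gripper": -0.48},
    {"x": 142,"y": -360,"rz": 0.535,"gripper": -0.48},
    {"x": 159,"y": -405,"rz": 0.535,"gripper": -0.48},
    {"x": 177,"y": -450,"rz": 0.535,"gripper": -0.48}
  ],
  "newtons": 40
}}

```text
invalid input
```

Request:
{"op": "servo_tool", "data": {
  "deltas": [
    {"x": 16,"y": -40,"z": 0,"rx": 0,"ry": 0,"rz": 0.1,"gripper": -0.48},
    {"x": 35,"y": -90,"z": 0,"rx": 0,"ry": 0,"rz": 0.2,"gripper": -0.48}
  ],
  "newtons": 40
}}

```text
clock: 1.3
eef_pos: [278.1, 488.6, 231.0]
tcp_rot: [3.141, 0.0, 2.946]
contact_force: [0.7, 0.2, -0.3]
opening: 0.691
grasp_force: 0.0
```

Request:
{"op": "servo_tool", "data": {
  "deltas": [
    {"x": 16,"y": -40,"z": 0,"rx": 0,"ry": 0,"rz": 0.1,"gripper": -0.48},
    {"x": 32,"y": -80,"z": 0,"rx": 0,"ry": 0,"rz": 0.2,"gripper": -0.48},
    {"x": 48,"y": -120,"z": 0,"rx": 0,"ry": 0,"rz": 0.3,"gripper": -0.48},
    {"x": 64,"y": -160,"z": 0,"rx": 0,"ry": 0,"rz": 0.337,"gripper": -0.48},
    {"x": 80,"y": -200,"z": 0,"rx": 0,"ry": 0,"rz": 0.337,"gripper": -0.48},
    {"x": 96,"y": -240,"z": 0,"rx": 0,"ry": 0,"rz": 0.337,"gripper": -0.48},
    {"x": 112,"y": -280,"z": 0,"rx": 0,"ry": 0,"rz": 0.337,"gripper": -0.48},
    {"x": 128,"y": -320,"z": 0,"rx": 0,"ry": 0,"rz": 0.337,"gripper": -0.48},
    {"x": 144,"y": -360,"z": 0,"rx": 0,"ry": 0,"rz": 0.337,"gripper": -0.48},
    {"x": 160,"y": -400,"z": 0,"rx": 0,"ry": 0,"rz": 0.337,"gripper": -0.48}
  ]
}}

```text
clock: 2.3
eef_pos: [438.7, 86.8, 231.6]
tcp_rot: [3.142, 0.001, -3.006]
contact_force: [0.7, -0.1, 0.4]
opening: 0.259
grasp_force: 0.0
```

Request:
{"op": "servo_tool", "data": {
  "deltas": [
    {"x": 16,"y": -42,"z": -15,"rx": 0,"ry": 0,"rz": 0,"gripper": -0.48},
    {"x": 32,"y": -84,"z": -30,"rx": 0,"ry": 0,"rz": 0,"gripper": -0.48},
    {"x": 48,"y": -126,"z": -45,"rx": 0,"ry": 0,"rz": 0,"gripper": -0.48},
    {"x": 64,"y": -168,"z": -60,"rx": 0,"ry": 0,"rz": 0,"gripper": -0.48},
    {"x": 80,"y": -210,"z": -75,"rx": 0,"ry": 0,"rz": 0,"gripper": -0.48},
    {"x": 96,"y": -252,"z": -90,"rx": 0,"ry": 0,"rz": 0,"gripper": -0.48},
    {"x": 112,"y": -290,"z": -110,"rx": 0,"ry": 0,"rz": 0,"gripper": -0.48},
    {"x": 123.2,"y": -320.4,"z": -130,"rx": 0,"ry": 0,"rz": 0,"gripper": -0.48},
    {"x": 123.2,"y": -320.4,"z": -140,"rx": 0,"ry": 0,"rz": 0,"gripper": -0.48},
    {"x": 123.2,"y": -320.4,"z": -140,"rx": 0,"ry": 0,"rz": 0,"gripper": -0.48}
  ]
}}

```text
clock: 3.3
eef_pos: [560.0, -231.8, 89.4]
tcp_rot: [3.14, -0.003, -3.008]
contact_force: [-0.7, -0.1, 0.1]
opening: 0.261
grasp_force: 0.0
```

```bash
python3 - <<'E'
from fit import *
I={n:r.grab_frame(n) for n in P};s=r.sense();print(s["eef_pos"].round(1),s["tcp_rot"].round(4),s["clock"])
T=[]
for n in P:
    cv2.imwrite(f"pics/{n}2.png",I[n])
    c=proj(n,[[545,-236,30]])[0].astype(int)
    big=cv2.resize(I[n][c[1]-50:c[1]+50,c[0]-33:c[0]+33],None,fx=6,fy=6,interpolation=cv2.INTER_CUBIC);T.append(big)
    q=(proj(n,[s["eef_pos"]])[0]-c+[33,50])*6+2.5;cv2.circle(big,tuple(q.astype(int)),2,(0,0,255),-1)
cv2.imwrite("pics/g.png",np.hstack(T))
E
```

```text
[ 561.  -231.1   91.4] [ 3.1410e+00 -7.0000e-04 -3.0061e+00] 3.4
```

View pics/g.png

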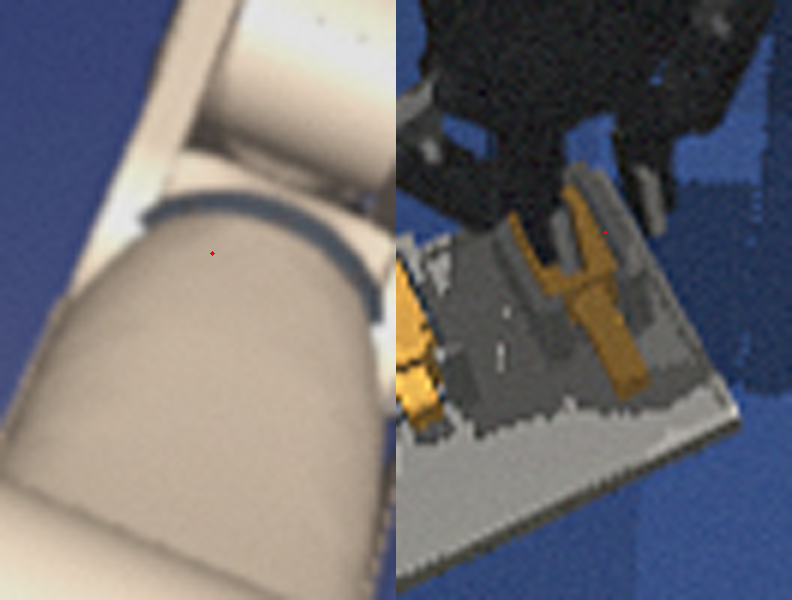

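Scene view: the fingers straddle the shank line, and the TCP projects at the red dot (605,232 in the crop). The arm stopped 4 mm short because of the row cap. I'll correct that and descend.

Request:
{"op": "servo_tool", "data": {
  "deltas": [
    {"x": 1.6,"y": -4.1,"z": -20,"rx": 0,"ry": 0,"rz": 0,"gripper": -0.48},
    {"x": 1.6,"y": -4.1,"z": -40,"rx": 0,"ry": 0,"rz": 0,"gripper": -0.48},
    {"x": 1.6,"y": -4.1,"z": -55,"rx": 0,"ry": 0,"rz": 0,"gripper": -0.48},
    {"x": 1.6,"y": -4.1,"z": -65,"rx": 0,"ry": 0,"rz": 0,"gripper": -0.48},
    {"x": 1.6,"y": -4.1,"z": -75,"rx": 0,"ry": 0,"rz": 0,"gripper": -0.48},
    {"x": 1.6,"y": -4.1,"z": -82,"rx": 0,"ry": 0,"rz": 0,"gripper": -0.48},
    {"x": 1.6,"y": -4.1,"z": -85,"rx": 0,"ry": 0,"rz": 0,"gripper": -0.48},
    {"x": 1.6,"y": -4.1,"z": -85,"rx": 0,"ry": 0,"rz": 0,"gripper": -0.48}
  ]
}}

```text
clock: 4.2
eef_pos: [562.9, -236.0, 6.1]
tcp_rot: [3.141, -0.0, -3.006]
contact_force: [-0.0, 0.2, -0.5]
opening: 0.262
grasp_force: 0.0
```

Request:
{"op": "servo_tool", "data": {
  "deltas": [
    {"x": 0,"y": 0,"z": 0,"rx": 0,"ry": 0,"rz": 0,"gripper": -1},
    {"x": 0,"y": 0,"z": 0,"rx": 0,"ry": 0,"rz": 0,"gripper": -1},
    {"x": 0,"y": 0,"z": 0,"rx": 0,"ry": 0,"rz": 0,"gripper": -1},
    {"x": 0,"y": 0,"z": 0,"rx": 0,"ry": 0,"rz": 0,"gripper": -1}
  ],
  "newtons": 40
}}

```text
clock: 4.6
eef_pos: [563.3, -236.2, 6.6]
tcp_rot: [-3.141, 0.001, -3.006]
contact_force: [0.3, 0.5, 1.5]
opening: 0.131
grasp_force: 43.6
```

Held, but the tips reach 18 mm below the shank axis and on the board only 12 mm is available. I'll regrip 8 mm higher before lifting.

Request:
{"op": "servo_tool", "data": {
  "deltas": [
    {"x": 0,"y": 0,"z": 0,"rx": 0,"ry": 0,"rz": 0,"gripper": -0.5},
    {"x": 0,"y": 0,"z": 0,"rx": 0,"ry": 0,"rz": 0,"gripper": -0.5},
    {"x": 0,"y": 0,"z": 4,"rx": 0,"ry": 0,"rz": 0,"gripper": -0.5},
    {"x": 0,"y": 0,"z": 8,"rx": 0,"ry": 0,"rz": 0,"gripper": -0.5},
    {"x": 0,"y": 0,"z": 8,"rx": 0,"ry": 0,"rz": 0,"gripper": -0.5},
    {"x": 0,"y": 0,"z": 8,"rx": 0,"ry": 0,"rz": 0,"gripper": -1},
    {"x": 0,"y": 0,"z": 8,"rx": 0,"ry": 0,"rz": 0,"gripper": -1},
    {"x": 0,"y": 0,"z": 8,"rx": 0,"ry": 0,"rz": 0,"gripper": -1},
    {"x": 0,"y": 0,"z": 8,"rx": 0,"ry": 0,"rz": 0,"gripper": -1}
  ],
  "newtons": 60
}}

```text
clock: 5.5
eef_pos: [563.3, -236.1, 14.7]
tcp_rot: [-3.141, 0.001, -3.006]
contact_force: [0.6, 0.8, 6.6]
opening: 0.12
grasp_force: 61.7
```

Request:
{"op": "servo_tool", "data": {
  "deltas": [
    {"x": 0,"y": 0,"z": 3,"rx": 0,"ry": 0,"rz": 0,"gripper": -1},
    {"x": 0,"y": 0,"z": 8,"rx": 0,"ry": 0,"rz": 0,"gripper": -1},
    {"x": 0,"y": 0,"z": 15,"rx": 0,"ry": 0,"rz": 0,"gripper": -1},
    {"x": 0,"y": 0,"z": 25,"rx": 0,"ry": 0,"rz": 0,"gripper": -1},
    {"x": 0,"y": 0,"z": 35,"rx": 0,"ry": 0,"rz": 0,"gripper": -1},
    {"x": 0,"y": 0,"z": 45,"rx": 0,"ry": 0,"rz": 0,"gripper": -1},
    {"x": 0,"y": 0,"z": 55,"rx": 0,"ry": 0,"rz": 0,"gripper": -1},
    {"x": 0,"y": 0,"z": 65,"rx": 0,"ry": 0,"rz": 0,"gripper": -1},
    {"x": 0,"y": 0,"z": 70,"rx": 0,"ry": 0,"rz": 0,"gripper": -1}
  ]
}}

```text
clock: 6.4
eef_pos: [563.5, -236.2, 85.7]
tcp_rot: [-3.141, 0.001, -3.006]
contact_force: [0.4, -0.4, -0.9]
opening: 0.12
grasp_force: 61.0
```

Request:
{"op": "servo_tool", "data": {
  "deltas": [
    {"x": -4,"y": 18,"z": 0,"rx": 0,"ry": 0,"rz": 0,"gripper": -1},
    {"x": -9,"y": 42,"z": 0,"rx": 0,"ry": 0,"rz": 0,"gripper": -1},
    {"x": -15,"y": 70,"z": 0,"rx": 0,"ry": 0,"rz": 0,"gripper": -1},
    {"x": -21,"y": 98,"z": 0,"rx": 0,"ry": 0,"rz": 0,"gripper": -1},
    {"x": -27,"y": 126,"z": 0,"rx": 0,"ry": 0,"rz": 0,"gripper": -1},
    {"x": -33,"y": 152,"z": 0,"rx": 0,"ry": 0,"rz": 0,"gripper": -1},
    {"x": -38,"y": 174,"z": 0,"rx": 0,"ry": 0,"rz": 0,"gripper": -1},
    {"x": -40,"y": 185,"z": -10,"rx": 0,"ry": 0,"rz": 0,"gripper": -1},
    {"x": -41,"y": 189,"z": -25,"rx": 0,"ry": 0,"rz": 0,"gripper": -1},
    {"x": -41,"y": 189,"z": -40,"rx": 0,"ry": 0,"rz": 0,"gripper": -1}
  ]
}}

```text
clock: 7.4
eef_pos: [521.4, -46.0, 43.3]
tcp_rot: [3.142, -0.0, -3.005]
contact_force: [0.5, -0.0, -1.5]
opening: 0.123
grasp_force: 61.0
```

```bash
python3 - <<'E'
from fit import *
I={n:r.grab_frame(n) for n in P};s=r.sense();print(s["eef_pos"].round(1),s["tcp_rot"].round(4),s["clock"],s["contact_force"])
T=[]
for n in P:
    cv2.imwrite(f"pics/{n}3.png",I[n])
    c=proj(n,[s["eef_pos"]])[0].astype(int)
    big=cv2.resize(I[n][c[1]-50:c[1]+50,c[0]-33:c[0]+33],None,fx=6,fy=6,interpolation=cv2.INTER_CUBIC);T.append(big)
cv2.imwrite("pics/g3.png",np.hstack(T))
E
```

```text
[520.  -46.5  42. ] [ 3.1407 -0.004  -3.0059] 7.5 [-0.9203721  -0.02082585 -1.4077502 ]
```

View pics/g3.png

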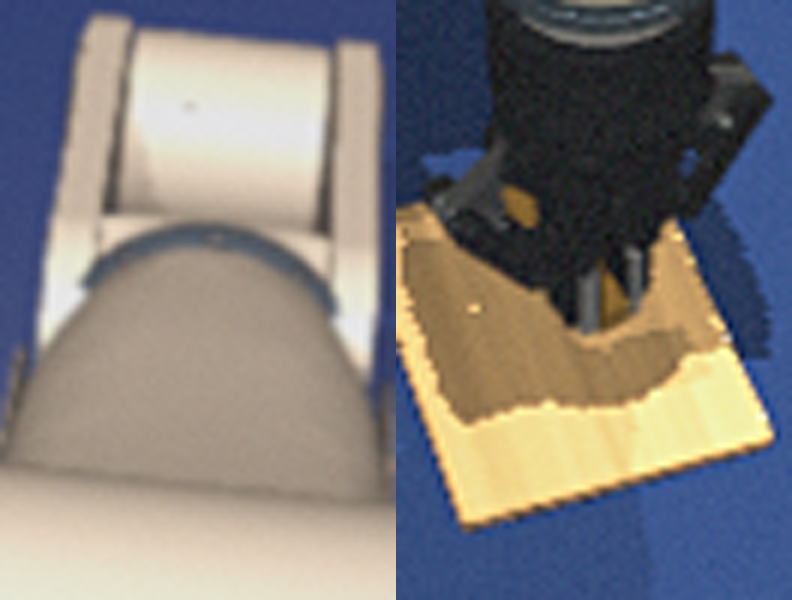

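The scene view shows the valve held, with the shank end between the fingers at crop (612,290). The board is below it. Lowering.

Request:
{"op": "servo_tool", "data": {
  "deltas": [
    {"x": 0,"y": 0,"z": -8,"rx": 0,"ry": 0,"rz": 0,"gripper": -1},
    {"x": 0,"y": 0,"z": -16,"rx": 0,"ry": 0,"rz": 0,"gripper": -1},
    {"x": 0,"y": 0,"z": -22,"rx": 0,"ry": 0,"rz": 0,"gripper": -1},
    {"x": 0,"y": 0,"z": -26,"rx": 0,"ry": 0,"rz": 0,"gripper": -1},
    {"x": 0,"y": 0,"z": -29,"rx": 0,"ry": 0,"rz": 0,"gripper": -1},
    {"x": 0,"y": 0,"z": -31,"rx": 0,"ry": 0,"rz": 0,"gripper": -1},
    {"x": 0,"y": 0,"z": -31,"rx": 0,"ry": 0,"rz": 0,"gripper": -1}
  ]
}}

```text
clock: 8.2
eef_pos: [521.9, -47.0, 13.1]
tcp_rot: [3.142, -0.0, -3.006]
contact_force: [-0.5, 0.2, -1.0]
opening: 0.124
grasp_force: 61.0
```

Request:
{"op": "servo_tool", "data": {
  "deltas": [
    {"x": 0,"y": 0,"z": -1,"rx": 0,"ry": 0,"rz": 0,"gripper": -1},
    {"x": 0,"y": 0,"z": -1,"rx": 0,"ry": 0,"rz": 0,"gripper": -1},
    {"x": 0,"y": 0,"z": -2,"rx": 0,"ry": 0,"rz": 0,"gripper": -1},
    {"x": 0,"y": 0,"z": -2,"rx": 0,"ry": 0,"rz": 0,"gripper": -1}
  ]
}}

```text
clock: 8.6
eef_pos: [522.0, -47.0, 11.3]
tcp_rot: [-3.142, -0.0, -3.006]
contact_force: [0.5, 0.7, -0.7]
opening: 0.123
grasp_force: 61.0
```

Request:
{"op": "servo_tool", "data": {
  "deltas": [
    {"x": 0,"y": 0,"z": -1,"rx": 0,"ry": 0,"rz": 0,"gripper": -1},
    {"x": 0,"y": 0,"z": -1,"rx": 0,"ry": 0,"rz": 0,"gripper": -1},
    {"x": 0,"y": 0,"z": -1,"rx": 0,"ry": 0,"rz": 0,"gripper": -1}
  ]
}}

```text
clock: 8.9
eef_pos: [522.2, -47.0, 10.6]
tcp_rot: [-3.142, 0.0, -3.006]
contact_force: [-0.2, -0.1, 4.8]
opening: 0.123
grasp_force: 61.8
```

Contact is at the predicted height, with about 5 N. Releasing, backing off upward and looking.

Request:
{"op": "servo_tool", "data": {
  "deltas": [
    {"x": 0,"y": 0,"z": 0.5,"rx": 0,"ry": 0,"rz": 0,"gripper": -0.3},
    {"x": 0,"y": 0,"z": 0.5,"rx": 0,"ry": 0,"rz": 0,"gripper": -0.3},
    {"x": 0,"y": 0,"z": 0.5,"rx": 0,"ry": 0,"rz": 0,"gripper": -0.3},
    {"x": 0,"y": 0,"z": 30,"rx": 0,"ry": 0,"rz": 0,"gripper": -0.1},
    {"x": 0,"y": 0,"z": 70,"rx": 0,"ry": 0,"rz": 0,"gripper": 0.1},
    {"x": -22,"y": -3,"z": 110,"rx": 0,"ry": 0,"rz": 0,"gripper": 0.1},
    {"x": -45,"y": -6,"z": 145,"rx": 0,"ry": 0,"rz": 0,"gripper": 0.1},
    {"x": -45,"y": -6,"z": 145,"rx": 0,"ry": 0,"rz": 0,"gripper": 0.1},
    {"x": -45,"y": -6,"z": 145,"rx": 0,"ry": 0,"rz": 0,"gripper": 0.1}
  ]
}}

```text
clock: 9.8
eef_pos: [477.5, -53.1, 156.0]
tcp_rot: [-3.141, 0.002, -3.007]
contact_force: [-0.2, -0.3, 0.4]
opening: 0.55
grasp_force: 0.0
```

```bash
python3 - <<'E'
from fit import *
I={n:r.grab_frame(n) for n in P};s=r.sense();print(s["eef_pos"].round(1),s["tcp_rot"].round(4),s["clock"],s["opening"])
S=[(np.add(a,(0,0,8)),np.add(b,(0,0,8))) for a,b in VALVE]
v,f=fit(I,S,[476.8,-53.1,.1355],("scene",),sig=(1.5,.8),span=(3,1.5));print(v,f)
n="scene";cv2.imwrite("pics/scene4.png",I[n])
c=proj(n,[[495,-50,20]])[0].astype(int)
big=cv2.resize(I[n][c[1]-50:c[1]+50,c[0]-60:c[0]+60],None,fx=6,fy=6,interpolation=cv2.INTER_CUBIC)
for p in (proj(n,place(samp(S),v))-c+[60,50])*6+2.5:cv2.circle(big,tuple(p.astype(int)),0,(0,0,255),-1)
cv2.imwrite("pics/g4.png",big)
E
```

```text
[477.  -52.9 154.5] [ 3.1414e+00 -7.0000e-04 -3.0065e+00] 9.9 0.5482934916290334
[ 4.83148026e+02 -5.29169872e+01  1.26569583e-01] -2.526094436645508
```

View pics/g4.png

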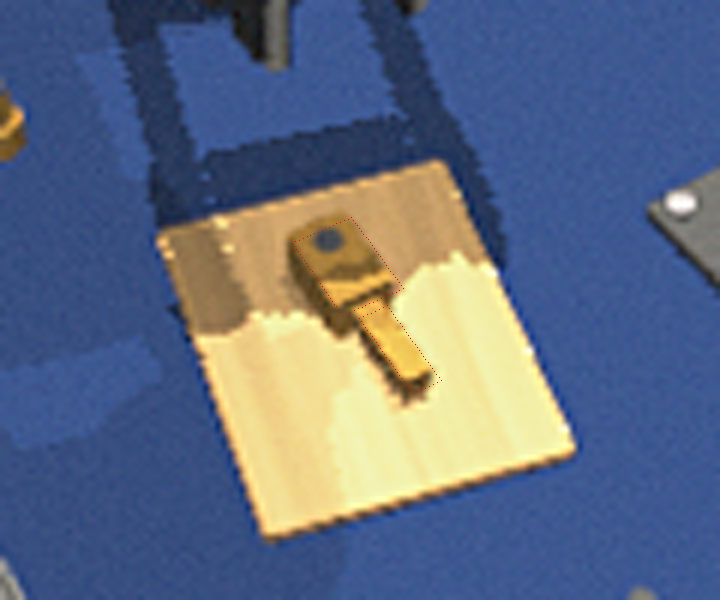

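The valve lies flat on the board: block top near crop (340,250), shank end near (417,378). The auto-fit is pulled about 8 crop px off by shadow, so I'll check it against the predicted pose.

```bash
python3 - <<'E'
from fit import *
im=cv2.imread("pics/scene4.png");n="scene"
S=[(np.add(a,(0,0,8)),np.add(b,(0,0,8))) for a,b in VALVE]
c=proj(n,[[495,-50,20]])[0].astype(int)
v=[476.8,-53.1,.1355]
big=cv2.resize(im[c[1]-20:c[1]+20,c[0]-30:c[0]+25],None,fx=14,fy=14,interpolation=cv2.INTER_CUBIC)
BT=S+rect(-20,20,-13,13,8)
for SS,col in((S,(0,0,255)),(rect(20,60,-6,6,14)+rect(-20,20,-13,13,8.5),(255,0,0))):
  for p in (proj(n,place(samp(SS),v))-c+[30,20])*14+6.5:cv2.circle(big,tuple(p.astype(int)),1,col,-1)
cv2.imwrite("pics/g5.png",big)
E
```

```text
(no output)
```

View pics/g5.png

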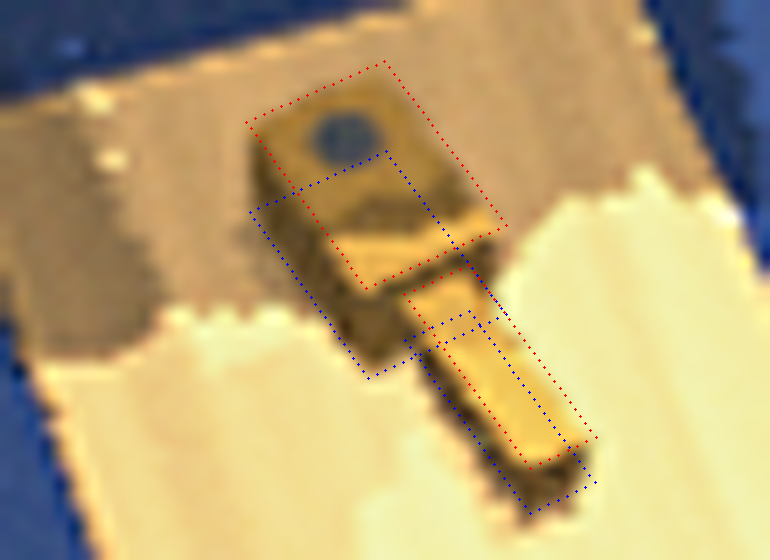

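The prediction matches to about 0.6 px, a shift of about 1.2 mm in y. So the scene camera is biased −1.2 mm and the two-camera mean is right in the robot frame. Block is at (476.8,−53.1), nest at (540.4,136.4) with yaw 0.144. Now grasping the block.

Request:
{"op": "servo_tool", "data": {
  "deltas": [
    {"x": 0,"y": 0,"z": -30,"rx": 0,"ry": 0,"rz": 0,"gripper": 0.1},
    {"x": 0,"y": 0,"z": -65,"rx": 0,"ry": 0,"rz": 0,"gripper": 0.1},
    {"x": 0,"y": 0,"z": -95,"rx": 0,"ry": 0,"rz": 0,"gripper": 0.1},
    {"x": 0,"y": 0,"z": -115,"rx": 0,"ry": 0,"rz": 0,"gripper": 0.1},
    {"x": 0,"y": 0,"z": -130,"rx": 0,"ry": 0,"rz": 0,"gripper": 0.1},
    {"x": 0,"y": 0,"z": -138,"rx": 0,"ry": 0,"rz": 0,"gripper": 0.1},
    {"x": 0,"y": 0,"z": -142,"rx": 0,"ry": 0,"rz": 0,"gripper": 0.1},
    {"x": 0,"y": 0,"z": -142,"rx": 0,"ry": 0,"rz": 0,"gripper": 0.1},
    {"x": 0,"y": 0,"z": -142,"rx": 0,"ry": 0,"rz": 0,"gripper": 0.1}
  ]
}}

```text
clock: 10.8
eef_pos: [477.4, -53.0, 13.6]
tcp_rot: [-3.141, 0.001, -3.006]
contact_force: [-0.7, -0.5, 0.0]
opening: 0.553
grasp_force: 0.0
```

Request:
{"op": "servo_tool", "data": {
  "deltas": [
    {"x": -0.3,"y": 0,"z": -3.6,"rx": 0,"ry": 0,"rz": 0,"gripper": 0.1},
    {"x": -0.3,"y": 0,"z": -3.6,"rx": 0,"ry": 0,"rz": 0,"gripper": -1},
    {"x": -0.3,"y": 0,"z": -3.6,"rx": 0,"ry": 0,"rz": 0,"gripper": -1},
    {"x": -0.3,"y": 0,"z": -3.6,"rx": 0,"ry": 0,"rz": 0,"gripper": -1},
    {"x": -0.3,"y": 0,"z": -3.6,"rx": 0,"ry": 0,"rz": 0,"gripper": -1},
    {"x": -0.3,"y": 0,"z": -3.6,"rx": 0,"ry": 0,"rz": 0,"gripper": -1},
    {"x": -0.3,"y": 0,"z": -3.6,"rx": 0,"ry": 0,"rz": 0,"gripper": -1}
  ],
  "newtons": 50
}}

```text
clock: 11.5
eef_pos: [476.9, -53.0, 10.1]
tcp_rot: [-3.141, 0.001, -3.006]
contact_force: [-1.4, 0.0, 6.7]
opening: 0.295
grasp_force: 49.8
```

Request:
{"op": "servo_tool", "data": {
  "deltas": [
    {"x": 0,"y": 0,"z": 10,"rx": 0,"ry": 0,"rz": 0,"gripper": -1},
    {"x": 0,"y": 0,"z": 30,"rx": 0,"ry": 0,"rz": 0,"gripper": -1},
    {"x": 0,"y": 0,"z": 55,"rx": 0,"ry": 0,"rz": 0,"gripper": -1},
    {"x": 4,"y": 14,"z": 80,"rx": 0,"ry": 0,"rz": 0.0086,"gripper": -1},
    {"x": 14,"y": 43,"z": 90,"rx": 0,"ry": 0,"rz": 0.0086,"gripper": -1},
    {"x": 27,"y": 80,"z": 90,"rx": 0,"ry": 0,"rz": 0.0086,"gripper": -1},
    {"x": 40,"y": 118,"z": 90,"rx": 0,"ry": 0,"rz": 0.0086,"gripper": -1},
    {"x": 52,"y": 154,"z": 90,"rx": 0,"ry": 0,"rz": 0.0086,"gripper": -1},
    {"x": 60,"y": 179,"z": 90,"rx": 0,"ry": 0,"rz": 0.0086,"gripper": -1},
    {"x": 63.5,"y": 189.4,"z": 90,"rx": 0,"ry": 0,"rz": 0.0086,"gripper": -1}
  ]
}}

```text
clock: 12.5
eef_pos: [540.9, 138.6, 100.3]
tcp_rot: [3.141, 0.001, -2.996]
contact_force: [0.2, -0.5, -1.0]
opening: 0.292
grasp_force: 49.3
```

Request:
{"op": "servo_tool", "data": {
  "deltas": [
    {"x": 0,"y": 0,"z": -8,"rx": 0,"ry": 0,"rz": 0,"gripper": -1},
    {"x": 0,"y": 0,"z": -16,"rx": 0,"ry": 0,"rz": 0,"gripper": -1},
    {"x": 0,"y": 0,"z": -24,"rx": 0,"ry": 0,"rz": 0,"gripper": -1},
    {"x": 0,"y": 0,"z": -30,"rx": 0,"ry": 0,"rz": 0,"gripper": -1},
    {"x": 0,"y": 0,"z": -30,"rx": 0,"ry": 0,"rz": 0,"gripper": -1},
    {"x": 0,"y": 0,"z": -30,"rx": 0,"ry": 0,"rz": 0,"gripper": -1}
  ]
}}

```text
clock: 13.1
eef_pos: [540.1, 135.9, 69.5]
tcp_rot: [-3.142, -0.0, -2.999]
contact_force: [-0.0, -0.5, -1.0]
opening: 0.294
grasp_force: 49.3
```

```bash
python3 - <<'E'
from fit import *
n="scene";I=r.grab_frame(n);s=r.sense();e=s["eef_pos"];print(e.round(2),s["tcp_rot"].round(4),s["clock"],s["opening"],s["contact_force"].round(1))
cv2.imwrite("pics/scene6.png",I)
c=proj(n,[[560,140,50]])[0].astype(int)
big=cv2.resize(I[c[1]-30:c[1]+30,c[0]-40:c[0]+40],None,fx=10,fy=10,interpolation=cv2.INTER_CUBIC)
yaw=s["tcp_rot"][2]+np.pi
S=[(np.add(a,(0,0,e[2]-2.1)),np.add(b,(0,0,e[2]-2.1))) for a,b in VALVE]
for SS,v,col in((S,(e[0],e[1]-1.2,yaw),(0,0,255)),(FIX,(540.3,135.3,.144),(0,255,0))):
  for p in (proj(n,place(samp(SS),v))-c+[40,30])*10+4.5:cv2.circle(big,tuple(p.astype(int)),0,col,-1)
cv2.imwrite("pics/g6.png",big)
E
```

```text
[540.27 136.05  69.73] [-3.1416 -0.     -2.9983] 13.15 0.29029812278395944 [ 0.6 -0.4  0. ]
```

View pics/g6.png

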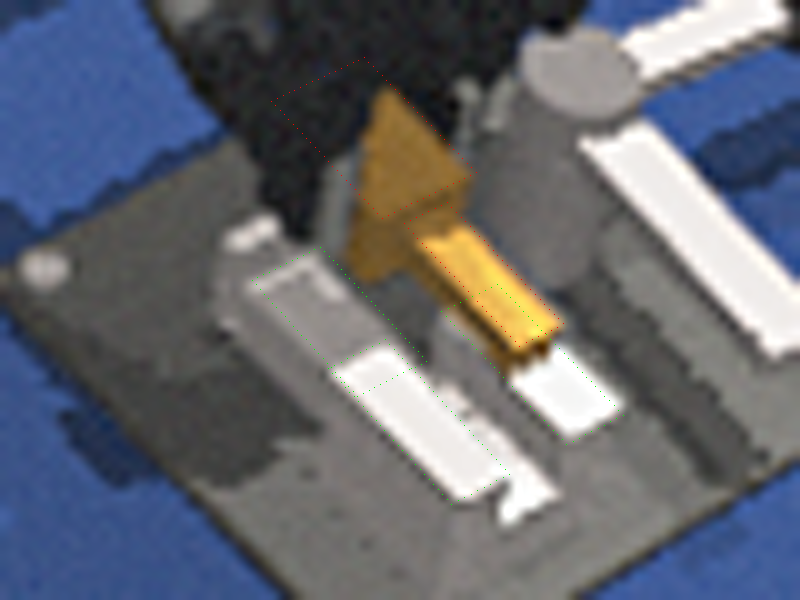

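The shank at crop (490,290) hangs parallel and over the slot, and the model dots line up with both the shank and the slot walls. Lowering in stages while watching the force.

Request:
{"op": "servo_tool", "data": {
  "deltas": [
    {"x": 0.1,"y": 0.3,"z": -6,"rx": 0,"ry": 0,"rz": 0,"gripper": -1},
    {"x": 0.1,"y": 0.3,"z": -12,"rx": 0,"ry": 0,"rz": 0,"gripper": -1},
    {"x": 0.1,"y": 0.3,"z": -17,"rx": 0,"ry": 0,"rz": 0,"gripper": -1},
    {"x": 0.1,"y": 0.3,"z": -21,"rx": 0,"ry": 0,"rz": 0,"gripper": -1},
    {"x": 0.1,"y": 0.3,"z": -25,"rx": 0,"ry": 0,"rz": 0,"gripper": -1},
    {"x": 0.1,"y": 0.3,"z": -28,"rx": 0,"ry": 0,"rz": 0,"gripper": -1},
    {"x": 0.1,"y": 0.3,"z": -28,"rx": 0,"ry": 0,"rz": 0,"gripper": -1}
  ]
}}

```text
clock: 13.85
eef_pos: [540.0, 136.7, 41.2]
tcp_rot: [-3.142, -0.001, -2.998]
contact_force: [-0.0, 0.5, -1.5]
opening: 0.295
grasp_force: 49.3
```

Request:
{"op": "servo_tool", "data": {
  "deltas": [
    {"x": 0.2,"y": 0,"z": -2,"rx": 0,"ry": 0,"rz": 0,"gripper": -1},
    {"x": 0.2,"y": 0,"z": -4,"rx": 0,"ry": 0,"rz": 0,"gripper": -1},
    {"x": 0.2,"y": 0,"z": -6,"rx": 0,"ry": 0,"rz": 0,"gripper": -1},
    {"x": 0.2,"y": 0,"z": -8,"rx": 0,"ry": 0,"rz": 0,"gripper": -1},
    {"x": 0.2,"y": 0,"z": -9.5,"rx": 0,"ry": 0,"rz": 0,"gripper": -1},
    {"x": 0.2,"y": 0,"z": -9.5,"rx": 0,"ry": 0,"rz": 0,"gripper": -1}
  ]
}}

```text
clock: 14.45
eef_pos: [540.4, 136.7, 32.0]
tcp_rot: [3.142, -0.0, -2.998]
contact_force: [0.2, 1.4, -1.8]
opening: 0.291
grasp_force: 49.2
```

Request:
{"op": "servo_tool", "data": {
  "deltas": [
    {"x": 0,"y": 0,"z": -0.8,"rx": 0,"ry": 0,"rz": 0,"gripper": -1},
    {"x": 0,"y": 0,"z": -1.4,"rx": 0,"ry": 0,"rz": 0,"gripper": -1},
    {"x": 0,"y": 0,"z": -1.8,"rx": 0,"ry": 0,"rz": 0,"gripper": -1},
    {"x": 0,"y": 0,"z": -1.8,"rx": 0,"ry": 0,"rz": 0,"gripper": -1}
  ]
}}

```text
clock: 14.85
eef_pos: [540.5, 136.7, 30.4]
tcp_rot: [3.142, 0.0, -2.998]
contact_force: [-1.0, 1.5, -0.1]
opening: 0.298
grasp_force: 49.3
```

Request:
{"op": "servo_tool", "data": {
  "deltas": [
    {"x": 0,"y": 0,"z": -0.5,"rx": 0,"ry": 0,"rz": 0,"gripper": -1},
    {"x": 0,"y": 0,"z": -0.8,"rx": 0,"ry": 0,"rz": 0,"gripper": -1},
    {"x": 0,"y": 0,"z": -0.8,"rx": 0,"ry": 0,"rz": 0,"gripper": -1}
  ]
}}

```text
clock: 15.15
eef_pos: [540.5, 136.7, 30.1]
tcp_rot: [3.142, 0.0, -2.998]
contact_force: [-2.5, 1.0, 6.9]
opening: 0.29
grasp_force: 50.3
```

Seated at the predicted height, with 7 N. Releasing, rising, and moving behind the lever handle with the fingers shut.

Request:
{"op": "servo_tool", "data": {
  "deltas": [
    {"x": 0,"y": 0,"z": 0.3,"rx": 0,"ry": 0,"rz": 0,"gripper": 0.1},
    {"x": 0,"y": 0,"z": 0.3,"rx": 0,"ry": 0,"rz": 0,"gripper": 0.1},
    {"x": 0,"y": 0,"z": 0.3,"rx": 0,"ry": 0,"rz": 0,"gripper": 0.1},
    {"x": 0,"y": 0,"z": 0.3,"rx": 0,"ry": 0,"rz": 0,"gripper": 0.1},
    {"x": 0,"y": 0,"z": 15,"rx": 0,"ry": 0,"rz": 0,"gripper": 0.1},
    {"x": 0,"y": 0,"z": 40,"rx": 0,"ry": 0,"rz": 0,"gripper": 0.1},
    {"x": 0,"y": 0,"z": 75,"rx": 0,"ry": 0,"rz": 0,"gripper": -1},
    {"x": 0,"y": 0,"z": 100,"rx": 0,"ry": 0,"rz": 0,"gripper": -1},
    {"x": -15,"y": 30,"z": 105,"rx": 0,"ry": 0,"rz": 0,"gripper": -1},
    {"x": -31,"y": 70,"z": 105,"rx": 0,"ry": 0,"rz": 0,"gripper": -1}
  ]
}}

```text
clock: 16.15
eef_pos: [510.6, 206.7, 137.4]
tcp_rot: [3.141, 0.004, -3.001]
contact_force: [0.3, 0.4, -0.2]
opening: 0.001
grasp_force: 0.0
```

Request:
{"op": "servo_tool", "data": {
  "deltas": [
    {"x": -16,"y": 40,"z": 0,"rx": 0,"ry": 0,"rz": 0,"gripper": -1},
    {"x": -32,"y": 80,"z": 0,"rx": 0,"ry": 0,"rz": 0,"gripper": -1},
    {"x": -32,"y": 87,"z": -15,"rx": 0,"ry": 0,"rz": 0,"gripper": -1},
    {"x": -32,"y": 87,"z": -40,"rx": 0,"ry": 0,"rz": 0,"gripper": -1},
    {"x": -32,"y": 87,"z": -65,"rx": 0,"ry": 0,"rz": 0,"gripper": -1},
    {"x": -32,"y": 87,"z": -76,"rx": 0,"ry": 0,"rz": 0,"gripper": -1},
    {"x": -32,"y": 87,"z": -79,"rx": 0,"ry": 0,"rz": 0,"gripper": -1},
    {"x": -32,"y": 87,"z": -79,"rx": 0,"ry": 0,"rz": 0,"gripper": -1}
  ]
}}

```text
clock: 16.95
eef_pos: [477.8, 293.4, 55.8]
tcp_rot: [-3.141, -0.0, -2.998]
contact_force: [0.3, -0.0, 0.1]
opening: 0.001
grasp_force: 0.0
```

```bash
python3 - <<'E'
from fit import *
n="scene";I=r.grab_frame(n);s=r.sense();e=s["eef_pos"];print(e.round(2),s["tcp_rot"].round(4),s["clock"],s["opening"],s["contact_force"].round(1))
c=proj(n,[[540,180,50]])[0].astype(int)
cv2.imwrite("pics/g7.png",cv2.resize(I[c[1]-45:c[1]+45,c[0]-60:c[0]+60],None,fx=6,fy=6,interpolation=cv2.INTER_CUBIC))
E
```

```text
[478.12 293.66  56.32] [ 3.1413e+00  8.0000e-04 -2.9983e+00] 17.0 -0.0011603923539292398 [ 0.8 -0.6 -0.2]
```

View pics/g7.png

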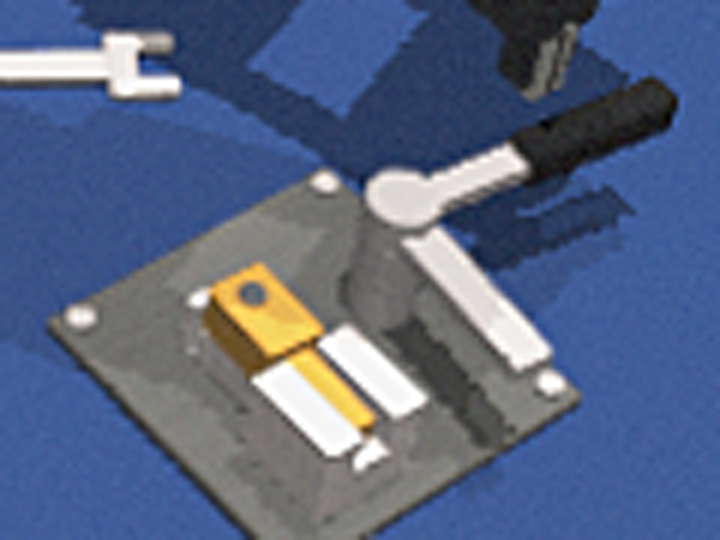

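The valve is seated: block level at crop (265,310), shank in the slot. The closed fingers are behind the handle at crop (540,90). Approaching contact.

Request:
{"op": "servo_tool", "data": {
  "deltas": [
    {"x": 6,"y": 0.9,"z": 0,"rx": 0,"ry": 0,"rz": 0,"gripper": -1},
    {"x": 12,"y": 1.7,"z": 0,"rx": 0,"ry": 0,"rz": 0,"gripper": -1},
    {"x": 16,"y": 2.3,"z": 0,"rx": 0,"ry": 0,"rz": 0,"gripper": -1},
    {"x": 18,"y": 2.6,"z": 0,"rx": 0,"ry": 0,"rz": 0,"gripper": -1},
    {"x": 19,"y": 2.7,"z": 0,"rx": 0,"ry": 0,"rz": 0,"gripper": -1},
    {"x": 19,"y": 2.7,"z": 0,"rx": 0,"ry": 0,"rz": 0,"gripper": -1}
  ]
}}

```text
clock: 17.6
eef_pos: [496.4, 296.3, 55.5]
tcp_rot: [-3.142, -0.0, -2.998]
contact_force: [0.0, -0.3, 0.1]
opening: -0.0
grasp_force: 0.0
```

```bash
python3 - <<'E'
import numpy as np
p=np.array([530.4,205.7]);yw=.144;x=np.array([np.cos(yw),np.sin(yw)]);y=np.array([-x[1],x[0]])
f=lambda t,d=20:p+95*(np.cos(t)*y+np.sin(t)*x)-d*(-np.sin(t)*y+np.cos(t)*x)
print(f(0))
for a,b in((0,.5),(.5,1.0),(1.0,1.5)):
    for t in np.linspace(a,b,11)[1:]: print(round(t,2),(f(t)-f(a)).round(1))
E
```

```text
[496.97423102 296.8466838 ]
0.05 [4.6 1.6]
0.1 [9.3 2.9]
0.15 [14.  4.]
0.2 [18.8  4.8]
0.25 [23.6  5.4]
0.3 [28.4  5.8]
0.35 [33.3  5.9]
0.4 [38.1  5.8]
0.45 [43.   5.5]
0.5 [47.8  4.9]
0.55 [ 4.8 -0.8]
0.6 [ 9.5 -1.9]
0.65 [14.2 -3.2]
0.7 [18.8 -4.8]
0.75 [23.3 -6.5]
0.8 [27.7 -8.5]
0.85 [ 32.1 -10.7]
0.9 [ 36.3 -13.2]
0.95 [ 40.3 -15.8]
1.0 [ 44.3 -18.6]
1.05 [ 3.8 -3. ]
1.1 [ 7.4 -6.2]
1.15 [10.9 -9.6]
1.2 [ 14.2 -13.2]
1.25 [ 17.3 -16.9]
1.3 [ 20.2 -20.8]
1.35 [ 23.  -24.8]
1.4 [ 25.5 -28.9]
1.45 [ 27.8 -33.2]
1.5 [ 29.9 -37.6]
```

Request:
{"op": "servo_tool", "data": {
  "deltas": [
    {"x": 5.1,"y": 2.1,"z": 0,"rx": 0,"ry": 0,"rz": -0.05,"gripper": -1},
    {"x": 9.8,"y": 3.4,"z": 0,"rx": 0,"ry": 0,"rz": -0.1,"gripper": -1},
    {"x": 14.5,"y": 4.5,"z": 0,"rx": 0,"ry": 0,"rz": -0.15,"gripper": -1},
    {"x": 19.3,"y": 5.3,"z": 0,"rx": 0,"ry": 0,"rz": -0.2,"gripper": -1}
  ]
}}

```text
clock: 18.0
eef_pos: [513.9, 300.7, 55.0]
tcp_rot: [-3.139, -0.004, 3.083]
contact_force: [-5.9, -2.7, 2.6]
opening: -0.003
grasp_force: 2.7
```

Request:
{"op": "servo_tool", "data": {
  "deltas": [
    {"x": 4.8,"y": 0.6,"z": 0,"rx": 0,"ry": 0,"rz": -0.05,"gripper": -1},
    {"x": 9.6,"y": 1.0,"z": 0,"rx": 0,"ry": 0,"rz": -0.1,"gripper": -1},
    {"x": 14.5,"y": 1.1,"z": 0,"rx": 0,"ry": 0,"rz": -0.15,"gripper": -1},
    {"x": 19.3,"y": 1.0,"z": 0,"rx": 0,"ry": 0,"rz": -0.2,"gripper": -1},
    {"x": 24.2,"y": 0.7,"z": 0,"rx": 0,"ry": 0,"rz": -0.25,"gripper": -1},
    {"x": 29,"y": 0.1,"z": 0,"rx": 0,"ry": 0,"rz": -0.3,"gripper": -1}
  ]
}}

```text
clock: 18.6
eef_pos: [542.6, 300.9, 54.8]
tcp_rot: [-3.138, -0.003, 2.783]
contact_force: [-6.9, -2.4, 1.5]
opening: 0.0
grasp_force: 2.6
```

Request:
{"op": "servo_tool", "data": {
  "deltas": [
    {"x": 4.8,"y": -0.8,"z": 0,"rx": 0,"ry": 0,"rz": -0.05,"gripper": -1},
    {"x": 9.5,"y": -1.9,"z": 0,"rx": 0,"ry": 0,"rz": -0.1,"gripper": -1},
    {"x": 14.2,"y": -3.2,"z": 0,"rx": 0,"ry": 0,"rz": -0.15,"gripper": -1},
    {"x": 18.8,"y": -4.8,"z": 0,"rx": 0,"ry": 0,"rz": -0.2,"gripper": -1},
    {"x": 23.3,"y": -6.5,"z": 0,"rx": 0,"ry": 0,"rz": -0.25,"gripper": -1},
    {"x": 27.7,"y": -8.5,"z": 0,"rx": 0,"ry": 0,"rz": -0.3,"gripper": -1},
    {"x": 32.1,"y": -10.7,"z": 0,"rx": 0,"ry": 0,"rz": -0.35,"gripper": -1},
    {"x": 36.3,"y": -13.2,"z": 0,"rx": 0,"ry": 0,"rz": -0.4,"gripper": -1},
    {"x": 40.3,"y": -15.8,"z": 0,"rx": 0,"ry": 0,"rz": -0.45,"gripper": -1},
    {"x": 44.3,"y": -18.6,"z": 0,"rx": 0,"ry": 0,"rz": -0.5,"gripper": -1}
  ]
}}

```text
clock: 19.6
eef_pos: [587.0, 282.9, 54.8]
tcp_rot: [-3.138, -0.002, 2.283]
contact_force: [-4.8, 1.7, 1.2]
opening: -0.002
grasp_force: 2.5
```

Request:
{"op": "servo_tool", "data": {
  "deltas": [
    {"x": 3.8,"y": -3,"z": 0,"rx": 0,"ry": 0,"rz": -0.05,"gripper": -1},
    {"x": 7.4,"y": -6.2,"z": 0,"rx": 0,"ry": 0,"rz": -0.1,"gripper": -1},
    {"x": 10.9,"y": -9.6,"z": 0,"rx": 0,"ry": 0,"rz": -0.15,"gripper": -1},
    {"x": 14.2,"y": -13.2,"z": 0,"rx": 0,"ry": 0,"rz": -0.2,"gripper": -1},
    {"x": 17.3,"y": -16.9,"z": 0,"rx": 0,"ry": 0,"rz": -0.25,"gripper": -1},
    {"x": 20.2,"y": -20.8,"z": 0,"rx": 0,"ry": 0,"rz": -0.3,"gripper": -1},
    {"x": 23,"y": -24.8,"z": 0,"rx": 0,"ry": 0,"rz": -0.35,"gripper": -1},
    {"x": 25.5,"y": -28.9,"z": 0,"rx": 0,"ry": 0,"rz": -0.4,"gripper": -1}
  ]
}}

```text
clock: 20.4
eef_pos: [612.8, 254.4, 54.8]
tcp_rot: [-3.138, -0.001, 1.883]
contact_force: [-4.6, 3.3, -1.1]
opening: 0.001
grasp_force: 2.3
```

Request:
{"op": "servo_tool", "data": {
  "deltas": [
    {"x": 1.2,"y": -2.1,"z": 0,"rx": 0,"ry": 0,"rz": -0.025,"gripper": -1},
    {"x": 2.3,"y": -4.3,"z": 0,"rx": 0,"ry": 0,"rz": -0.05,"gripper": -1},
    {"x": 3.4,"y": -6.5,"z": 0,"rx": 0,"ry": 0,"rz": -0.075,"gripper": -1},
    {"x": 4.4,"y": -8.7,"z": 0,"rx": 0,"ry": 0,"rz": -0.1,"gripper": -1},
    {"x": 4.4,"y": -8.7,"z": 0,"rx": 0,"ry": 0,"rz": -0.1,"gripper": -1}
  ]
}}

```text
clock: 20.9
eef_pos: [618.0, 245.7, 55.0]
tcp_rot: [-3.14, -0.0, 1.785]
contact_force: [-2.2, 2.6, -1.6]
opening: -0.002
grasp_force: 1.3
```

Request:
{"op": "servo_tool", "data": {
  "deltas": [
    {"x": 0.6,"y": -1.5,"z": 0,"rx": 0,"ry": 0,"rz": -0.017,"gripper": -1},
    {"x": 1.2,"y": -3,"z": 0,"rx": 0,"ry": 0,"rz": -0.035,"gripper": -1},
    {"x": 1.2,"y": -3,"z": 0,"rx": 0,"ry": 0,"rz": -0.035,"gripper": -1}
  ]
}}

```text
clock: 21.2
eef_pos: [619.5, 243.6, 55.3]
tcp_rot: [-3.141, -0.002, 1.749]
contact_force: [-3.9, 7.8, -3.1]
opening: -0.005
grasp_force: 4.5
```

Request:
{"op": "servo_tool", "data": {
  "deltas": [
    {"x": 0.3,"y": -0.8,"z": 0,"rx": 0,"ry": 0,"rz": -0.01,"gripper": -1},
    {"x": 0.6,"y": -1.6,"z": 0,"rx": 0,"ry": 0,"rz": -0.02,"gripper": -1},
    {"x": 0.6,"y": -1.6,"z": 0,"rx": 0,"ry": 0,"rz": -0.02,"gripper": -1}
  ]
}}

```text
clock: 21.5
eef_pos: [619.8, 243.6, 55.3]
tcp_rot: [-3.141, -0.004, 1.729]
contact_force: [-5.6, 14.9, -3.6]
opening: 0.001
grasp_force: 8.4
```

The push force rose to 15 N with no further motion, so this is a stop. I'll check the lever angle from the image to tell the end stop from an obstruction.

```bash
cat > lev.py <<'E'
from fit import *
from scipy.optimize import brute,fmin
def lev(I,n,off,zt,ths,yaw=.144,draw=None):
    piv=np.array([530.4,205.7])+off
    # lever frame: +x = handle direction
    S=[((20,-9,zt),(80,-9,zt)),((20,9,zt),(80,9,zt)),((84,-9,zt),(84,9,zt))]
    X=samp(S)@np.diag([1,1,1]);G=grads({n:I},.8)[n];o=[]
    for th in ths:
        q=proj(n,place(X,[*piv,yaw-th])).astype(np.float32)   # strap along +x' at th=0
        o.append(cv2.remap(G,q[:,0],q[:,1],cv2.INTER_LINEAR).mean())
    return np.array(o)
E
python3 - <<'E'
from lev import *
I={n:r.grab_frame(n) for n in P};s=r.sense();print(s["clock"],s["contact_force"].round(1),s["eef_pos"].round(1))
for n in P: cv2.imwrite(f"pics/{n}8.png",I[n])
O={n:cv2.imread(f"pics/{n}0.png") for n in P}
off={"scene":np.array([0,-1.2]),"top":np.array([.3,1.1])}
for n in P:
  for zt in(58,60,62,64,66):
    for im,c in((O,0),(I,1.5)):
        ths=np.arange(c-.15,c+.2,.01);o=lev(im[n],n,off[n],zt,ths);k=o.argmax();print(n,zt,c,ths[k].round(3),o[k].round(2),end=" | ")
    print()
n="scene";c=proj(n,[[560,190,50]])[0].astype(int)
cv2.imwrite("pics/g8.png",cv2.resize(I[n][c[1]-45:c[1]+45,c[0]-60:c[0]+60],None,fx=6,fy=6,interpolation=cv2.INTER_CUBIC))
E
```

```text
21.6 [-6.2 15.3 -3.2] [619.8 243.5  55.3]
top 58 0 0.08 4.52 | top 58 1.5 1.35 1.98 | 
top 60 0 0.08 4.47 | top 60 1.5 1.35 2.0 | 
top 62 0 0.09 4.41 | top 62 1.5 1.35 2.01 | 
top 64 0 0.09 4.34 | top 64 1.5 1.35 2.03 | 
top 66 0 0.09 4.26 | top 66 1.5 1.35 2.03 | 
scene 58 0 0.04 4.42 | scene 58 1.5 1.65 3.36 | 
scene 60 0 0.06 4.52 | scene 60 1.5 1.63 3.43 | 
scene 62 0 0.08 4.52 | scene 62 1.5 1.61 3.46 | 
scene 64 0 0.11 4.42 | scene 64 1.5 1.59 3.46 | 
scene 66 0 0.13 4.26 | scene 66 1.5 1.57 3.42 |
```

View pics/g8.png

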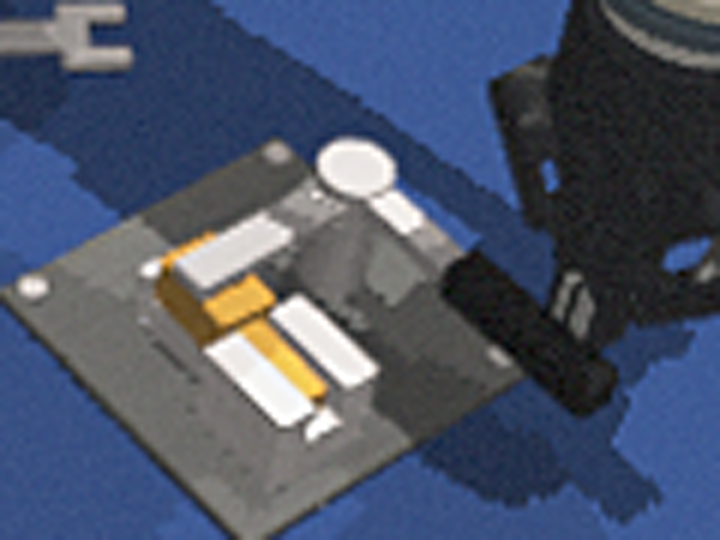

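The strap lies square across the block (crop 235,250) and the handle is parallel to the slot. The fitted turn is about 1.57 rad, so the lever is home. Backing off and clearing upward.

Request:
{"op": "servo_tool", "data": {
  "deltas": [
    {"x": -0.5,"y": 4,"z": 0,"rx": 0,"ry": 0,"rz": 0,"gripper": -1},
    {"x": -2,"y": 12,"z": 0,"rx": 0,"ry": 0,"rz": 0,"gripper": -1},
    {"x": -4,"y": 30,"z": 5,"rx": 0,"ry": 0,"rz": 0,"gripper": -1},
    {"x": -4,"y": 40,"z": 40,"rx": 0,"ry": 0,"rz": 0,"gripper": -1},
    {"x": -4,"y": 50,"z": 80,"rx": 0,"ry": 0,"rz": 0,"gripper": -1},
    {"x": -4,"y": 50,"z": 110,"rx": 0,"ry": 0,"rz": 0,"gripper": -1},
    {"x": -4,"y": 50,"z": 110,"rx": 0,"ry": 0,"rz": 0,"gripper": -1}
  ]
}}

```text
clock: 22.3
eef_pos: [619.7, 293.6, 171.6]
tcp_rot: [3.133, -0.002, 1.731]
contact_force: [0.5, -0.0, -0.5]
opening: -0.001
grasp_force: 0.0
```

```bash
python3 - <<'E'
from lev import *
I=r.grab_frame("scene");s=r.sense();print(s["clock"],s["contact_force"].round(1),s["eef_pos"].round(1))
ths=np.arange(1.4,1.75,.01)
for zt in(58,60,62,64):
    o=lev(I,"scene",np.array([0,-1.2]),zt,ths);print(zt,ths[o.argmax()])
# handle: same fit on black handle, open vs closed
O=cv2.imread("pics/scene0.png")
X=samp([((55,-9,74),(130,-9,74)),((55,9,74),(130,9,74)),((130,-9,74),(130,9,74)),((55,-9,74),(55,9,74))])
for im,c in((O,0),(I,1.57)):
    G=grads({"scene":im},.8)["scene"];best=[]
    for th in np.arange(c-.2,c+.2,.01):
        q=proj("scene",place(X,[530.4,204.5,.144+np.pi/2-th])).astype(np.float32)
        best.append((cv2.remap(G,q[:,0],q[:,1],cv2.INTER_LINEAR).mean(),round(th,2)))
    print("handle",max(best))
E
```

```text
22.35 [-0.1  0.  -0. ] [618.4 292.8 169. ]
58 1.6600000000000001
60 1.6400000000000001
62 1.62
64 1.6
handle (np.float32(1.668046), np.float64(0.02))
handle (np.float32(1.4391991), np.float64(1.66))
```

```bash
python3 -c "
from rig import r
print(r.sign_off())"
```

```text
the job is handed in; nothing more can be done
None
```

I handed the job in at about 22 s of the 64 s limit: the long-shank valve went from the tray to the board and then into the clamp fixture, with the block on the ledge and the shank in the slot. The lever is closed to a firm stop (about 15 N at the stop), and the camera angle fits agree with a full quarter turn.

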